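File out of the block and into its pot

TASK

Two tools stand in the wooden tool block: a flat file and a rasp. Pull the file (the shorter of the two, with the narrower blade) up out of the block and stand it point down in the empty steel pot, its tip on the bottom, and let go. Leave the rasp standing in the block, and do not disturb the chisel lying near by.

Things in the scene. Friction and masses are not known exactly. Their poses are not given: they have to be found in the camera images.
- file: loose flat file, 280 mm, 0.18 kg, standing point down in either of the block's slots with a few mm of play. Pale wood handle (29 mm thick, 108 mm long) uppermost, blade 16 mm wide, 5 mm thick; its top is 0.30 m above the bench, 20 mm lower than the rasp's. Origin: half way along it, on its underside; x points along it to the tip (down), y across the blade's width, z through its thickness
- file_grip (a point): where to grip the file: on the axis of its handle, 40 mm below the handle's top end and 240 mm above the tip
- file_tip (a point): the point end of the file's blade, mid-width and mid-thickness (about 12 mm beside the handle's axis)
- rasp: rasp, 300 mm long, loose, dark red handle 29 mm thick uppermost, wider blade (22 mm); stands point down in the block's other slot, 90 mm from the file; to be left there. Origin half way along its length on its underside; x along it to the tip, handle axis at z = +14.5 mm.
- block: fixed wooden tool block on a plywood foot, 210 x 90 mm, 80 mm tall. Origin: centre of its underside on the bench; x along its length, z up. Two slots, 10 mm along x by 24 mm along y, centred at x = -45 and +45 mm, 60 mm deep (their floor 20 mm above the bench).
- pot: fixed round steel pot, empty, 48 mm outside and 40 mm inside diameter, rim 70 mm above the bench, inner floor 6 mm above the bench, on a thin flange of 82 mm diameter. Origin: centre of its underside; z up. It stands to the right of the block (towards -y).
- chisel: bench chisel with a bare-wood handle, 230 mm long, lying loose on the bench to the left of the block; not to be disturbed. Origin: middle of its underside, x along it to the cutting edge.
Things that resemble listed ones, but are neither listed nor needed, are in the scene too. What is shaped like the pot but blue or purple is not meant.

How it is judged:
By the outcome, as a careful person would: the job done as asked, in the order asked, and still so for the second after the job is handed in, with the robot touching nothing.
It also fails if it takes over 42 s, if anything falls off the work surface, if the arm or the gripper's body presses on something with over 40 N, if the wrist force passes 120 N, or if a joint passes its speed limit or range.

ROBOT

A 6-joint arm with a two-finger parallel gripper is mounted at the origin on the work surface; the furniture and walls round the work are solid. World frame = base frame: x ahead of the robot, y to its left, z up, the work surface at z = 0. Lengths are in m, angles in rad, forces in N, time in s.
With the tool pointing down it reaches from about 0.25 to 0.8 m from the base axis. Payload 3.9 kg.
Tool frame: the origin (TCP) lies between the finger pads; the fingertips stand 19 mm ahead of it and the grasp point (between the pads) is the TCP; z points along the fingers, y is the line along which they close (so a half turn about z gives the same grasp; the last joint's range is limited). The gripper opens to 85 mm and grips with 20 to 120 N. Pads are 22 mm wide; open, the fingers measure 114 mm over their backs; the gripper's body (76 mm by 85 mm) begins 54 mm behind the grasp point. The pads swing forward as they close: fully open they stand 13 mm farther back than shut.
Start: joints at [1.321, 0.26, -0.138, 1.173, 0, 1.571], TCP at [0.13, 0.509, 0.25] pointing down, gripper open.
Joint ranges: [-2.78, 2.78], [-0.83, 1.72], [-1.28, 1.37], [-1.9, 2.12], [-1.57, 1.48], [-3.14, 3.14]. Speed limits (rad/s): [2.57, 2.57, 3.14, 3.14, 3.14, 3.14].

INTERFACE

Orientations are given as a unit quaternion [w, x, y, z].
In Python, from bench import manip gives the robot as it stands. The module is installed in compiled form; this text tells all that it offers.
- The arm moves only by the tool carry_out, never from a script. Its argument "increments" is a list of rows, each a list of 3 entries, a list of its own where there are three numbers: the shift along the tool's x, y, z normalised to -1 to 1, where 1 is 50 cm, then the turn, a rotation vector about the tool's x, y, z normalised to -1 to 1, where 1 is 2 pi rad, then the closure, from 0 (fully open) to 1 (shut). A call has 1 to 20 rows; each row is the pose to reach, as a shift and turn from the pose commanded when the call began, along the tool's axes at that moment, turning the shorter way round; what a row does not reach only later rows make up. A row lasts 1/10 s, in which the tool goes at most 50 mm and 8.59 degrees, less where a joint would pass 70% of its speed; a pose out of reach is approached as far as the arm can. A call with a number of a shift or a turn outside -1 to 1 is refused whole. A call with a gripper value outside its range is refused whole. The fingers move at their own pace and stop on an object; "grip_force" is the grip in N (left out, the last holds). Time passes only in rows, so rows that repeat a pose let the fingers close. It gives the time, the measured TCP pose, the force, the opening and the grip force at its end, in the units of the state.
- manip.get_state(): the state, without advancing time (a new reading comes with each control period).
- manip.grab_frame(name): name is "scene" or "top" or "wrist"; returns the picture (400x640x3 uint8, blue, green, red); there is no depth.
- manip.get_calibration(name): a dict with "mtx" (3x3 intrinsics, pixels), "cam_to_world" (4x4, takes a point from camera to world coordinates). Camera axes: x right, y up, looking along -z (the intrinsics and any distortion apply to the point x, -y, -z); pixel columns grow to the right and rows downward; lengths in m; the calibration is good to about 2 mm. The wrist camera is an equidistant fisheye: a pixel r from the principal point sees the ray r / f radians off the axis. A picture is of the moment at which its call begins: read the wrist's pose just before it. get_calibration takes no time and is no camera call; for the wrist camera it gives the pose at the moment of the call.
- manip.job_done(): hands the job in; it is judged then, once.
The state is a dict: "clock": time; "qpos": joint angles; "joint_velocities": joint speeds; "effort": joint torques, N m; "eef_pos": TCP position; "ee_rot": TCP orientation; "wrist_force": force on the tool from outside, world axes, zero at the start; "ft_torque": the same for the moment, N m; "gripper_width": finger opening in m; "gripper_force": force on a finger pad.
Only numpy, scipy, OpenCV 4.12 (cv2) and the standard library are available. Lean on these libraries where they do the work, as an engineer would, in place of code of your own. Each camera call takes 0.05 s, during which the arm holds its last target. There are 200 camera calls.

## Working session

There is one attempt and no reset: what is moved stays moved. The work goes in short steps, Python scripts to look and compute and a tool call to move; the robot and the scene stay as the last step left them, time stands still between calls to the robot, and variables do not carry over. Pictures are saved under pics/ and viewed, at most 13 in all, crops included, and the job is handed in when it is done.

Besides the shell and the picture viewer there is one more tool, called after "Request:" as name(argument=value, ...) on one line, values as JSON. carry_out: Moves the arm, as the interface text tells. Scaled input: -1 to 1 covers 50 cm each way for a shift and 2 pi rad each way for a turn. Its arguments: {"type":"object","properties":{"increments":{"type":"array"},"grip_force":{"type":"number"}},"required":["increments"]}

```bash
mkdir -p pics; python3 - <<'E'
from bench import manip
import cv2,json
for n in("scene","top"):
    cv2.imwrite(f"pics/{n}0.png",manip.grab_frame(n)); c=manip.get_calibration(n); print(n,c)
s=manip.get_state();print(s)
E
```

```text
scene {'mtx': array([[403.65941386,   0.        , 319.5725565 ],
       [  0.        , 403.65941386, 197.36099135],
       [  0.        ,   0.        ,   1.        ]]), 'cam_to_world': array([[ 0.69881717,  0.46556761, -0.54304822, -0.15395184],
       [-0.71512104,  0.4717226 , -0.51582914, -0.50521002],
       [ 0.01601478,  0.74881546,  0.66258504,  0.95357704],
       [ 0.        ,  0.        ,  0.        ,  1.        ]])}
top {'mtx': array([[440.12398854,   0.        , 316.38790042],
       [  0.        , 440.12398854, 204.57174892],
       [  0.        ,   0.        ,   1.        ]]), 'cam_to_world': array([[-0.00868753,  0.99664772, -0.08135019,  0.36877049],
       [-0.99984304, -0.00740146,  0.01609728,  0.09942756],
       [ 0.01544121,  0.08147727,  0.99655558,  1.50900251],
       [ 0.        ,  0.        ,  0.        ,  1.        ]])}
{'clock': 0.1, 'qpos': array([ 1.32100798e+00,  2.60623157e-01, -1.39233145e-01,  1.17269654e+00,
        2.52198466e-05,  1.57081018e+00]), 'joint_velocities': array([-0.0012581 , -0.0006181 ,  0.00299404,  0.00022979,  0.00108177,
       -0.00049672]), 'effort': array([-1.39923404e-04, -4.06506836e+01,  2.54527992e+01,  1.01009547e-02,
        4.15526029e-05,  1.40903583e-05]), 'eef_pos': array([0.12963033, 0.50815286, 0.24954819]), 'ee_rot': array([-1.21909768e-04,  1.24576566e-01,  9.92209609e-01, -8.69845004e-04]), 'wrist_force': array([-0.56791294, -0.38408082,  0.05141711]), 'ft_torque': array([ 0.00566739, -0.01394501,  0.03163291]), 'gripper_force': 0.0, 'gripper_width': 0.08562085323092643}
```

View pics/scene0.png

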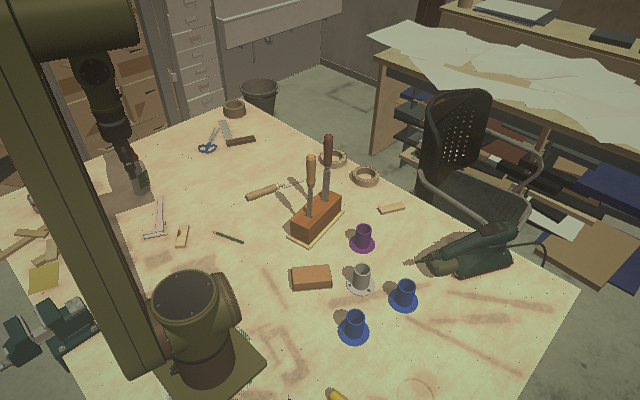

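View pics/top0.png

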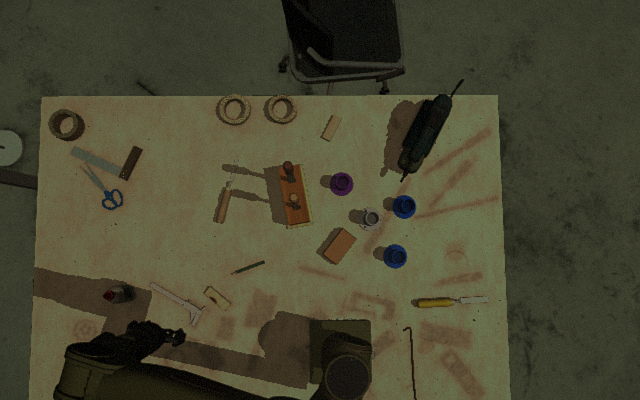

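The scene view shows the pale file at about (311,160), the dark rasp at (328,140), the block near (317,215) and the grey pot at (362,275). The top view has the block at (293,195) and the pot at (370,217). I'll enlarge both.

```bash
python3 - <<'E'
import cv2
t=cv2.imread("pics/top0.png")[150:240,250:390];s=cv2.imread("pics/scene0.png")[125:300,275:385]
cv2.imwrite("pics/tc.png",cv2.convertScaleAbs(cv2.resize(t,None,fx=5.6,fy=5.6,interpolation=3),alpha=1.6))
cv2.imwrite("pics/sc.png",cv2.resize(s,None,fx=3.4,fy=3.4,interpolation=3))
E
```

```text
(no output)
```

View pics/tc.png

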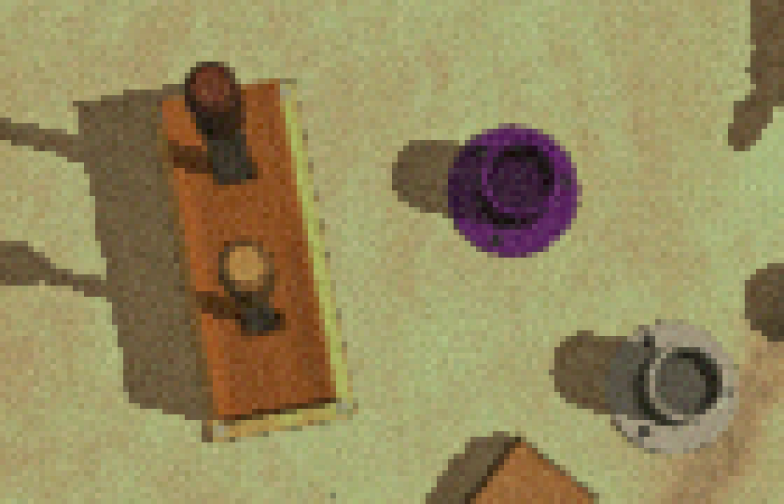

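View pics/sc.png

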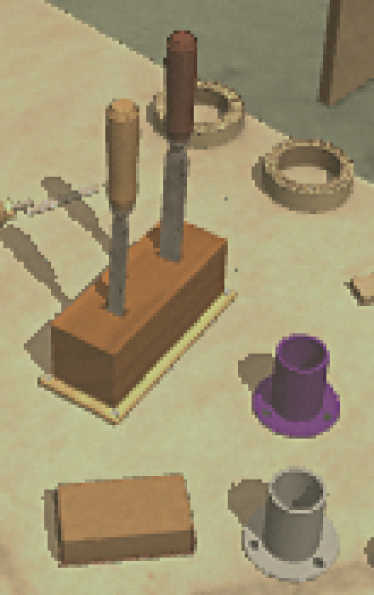

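The crops show, in crop pixels for top and scene: file handle top (245,268) / (122,105), blade at the slot (262,320) / (118,312), rasp top (212,88) / (181,38), pot rim centre (682,384) / (297,492).

```bash
cat > h.py <<'E'
from bench import manip
import numpy as np,cv2
from scipy.spatial.transform import Rotation as R
def ray(c,px):
    p=np.array(px,float); K=c["mtx"]; x=(p[0]-K[0,2])/K[0,0]; y=(p[1]-K[1,2])/K[1,1]
    return c["cam_to_world"][:3,3], c["cam_to_world"][:3,:3]@[x,-y,-1]
def fray(c,px):
    K=c["mtx"]; x=(px[0]-K[0,2])/K[0,0]; y=(px[1]-K[1,2])/K[1,1]; r=np.hypot(x,y)+1e-12
    return c["cam_to_world"][:3,3], c["cam_to_world"][:3,:3]@[x/r*np.sin(r),-y/r*np.sin(r),-np.cos(r)]
def at(o,d,z): return (o+d*(z-o[2])/d[2]).round(4)
def pose():
    s=manip.get_state(); q=s["ee_rot"]; return s["eef_pos"],R.from_quat([q[1],q[2],q[3],q[0]])
E
python3 - <<'E'
from h import *
T=manip.get_calibration("top");S=manip.get_calibration("scene")
for n,t,s,z in [("filetop",(245,268),(122,103),.30),("blade",(262,318),(118,312),.08),("rasptop",(212,88),(181,36),.32),("raspblade",(232,175),(172,258),.08),("pot",(682,384),(297,492),.07),("purple",(517,182),(303,355),.07),
 ("c1",(163,100),None,.08),("c2",(280,82),(228,238),.08),("c3",(335,402),(116,350),.08),("c4",(215,418),(53,328),.08)]:
    print(n,at(*ray(T,(250+t[0]/5.6-.4,150+t[1]/5.6-.4)),z), s and at(*ray(S,(275+s[0]/3.4-.35,125+s[1]/3.4-.35)),z))
w=manip.get_calibration("wrist");p,r=pose();print(w["mtx"],r.as_matrix().round(3))
M=np.eye(4);M[:3,:3]=r.as_matrix();M[:3,3]=p;print((np.linalg.inv(M)@w["cam_to_world"]).round(3))
E
```

```text
filetop [0.4876 0.1433 0.3   ] [0.4907 0.1452 0.3   ]
blade [0.48   0.1415 0.08  ] [0.4758 0.1348 0.08  ]
rasptop [0.5739 0.1582 0.32  ] [0.5747 0.1593 0.32  ]
raspblade [0.5639 0.1586 0.08  ] [0.564  0.1512 0.08  ]
pot [ 0.4402 -0.1038  0.07  ] [ 0.4394 -0.1087  0.07  ]
purple [ 0.56   -0.0087  0.07  ] [ 0.5619 -0.0135  0.07  ]
c1 [0.6083 0.1987 0.08  ] None
c2 [0.6186 0.1303 0.08  ] [0.6236 0.133  0.08  ]
c3 [0.4308 0.0994 0.08  ] [0.4407 0.1018 0.08  ]
c4 [0.4221 0.169  0.08  ] [0.4198 0.1613 0.08  ]
[[309.70691629   0.         323.27164063]
 [  0.         309.70691629 201.60958624]
 [  0.           0.           1.        ]] [[-0.969  0.247 -0.   ]
 [ 0.247  0.969 -0.002]
 [ 0.    -0.002 -1.   ]]
[[-0.001  0.964  0.264  0.068]
 [ 1.     0.001  0.    -0.001]
 [ 0.     0.264 -0.964 -0.123]
 [ 0.     0.     0.     1.   ]]
```

Request:
carry_out(increments=[[[0,0,-0.34],[0,0,0],0],[[0,0,-0.34],[0,0,0],0],[[0,0,-0.34],[0,0,0],0],[[0,0,-0.34],[0,0,0],0],[[-0.876,-0.528,-0.34],[0,0,-0.066],0],[[-0.876,-0.528,-0.34],[0,0,-0.066],0],[[-0.876,-0.528,-0.34],[0,0,-0.066],0],[[-0.876,-0.528,-0.34],[0,0,-0.066],0],[[-0.876,-0.528,-0.34],[0,0,-0.066],0],[[-0.876,-0.528,-0.34],[0,0,-0.066],0],[[-0.876,-0.528,-0.34],[0,0,-0.066],0],[[-0.876,-0.528,-0.34],[0,0,-0.066],0],[[-0.876,-0.528,-0.34],[0,0,-0.066],0],[[-0.876,-0.528,-0.34],[0,0,-0.066],0],[[-0.876,-0.528,-0.34],[0,0,-0.066],0],[[-0.876,-0.528,-0.34],[0,0,-0.066],0],[[-0.876,-0.528,-0.34],[0,0,-0.066],0],[[-0.876,-0.528,-0.34],[0,0,-0.066],0],[[-0.876,-0.528,-0.34],[0,0,-0.066],0],[[-0.876,-0.528,-0.34],[0,0,-0.066],0]])

```text
clock: 2.1
eef_pos: [0.4882, 0.1454, 0.4206]
ee_rot: [0.0, -0.083, 0.997, 0.0]
wrist_force: [-0.0, 0.2, 0.0]
gripper_width: 0.0853
gripper_force: 0.0
```

```bash
python3 - <<'E'
from h import *
p,r=pose();w=manip.get_calibration("wrist")
im=manip.grab_frame("wrist");np.savez("w1.npz",p=p,r=r.as_matrix(),**w)
cv2.imwrite("pics/w1.png",im);print(p,r.as_matrix().round(3),manip.get_state()["clock"])
E
```

```text
[0.48823768 0.14543829 0.4205649 ] [[-0.986 -0.166  0.   ]
 [-0.166  0.986  0.   ]
 [-0.     0.    -1.   ]] 2.15
```

View pics/w1.png

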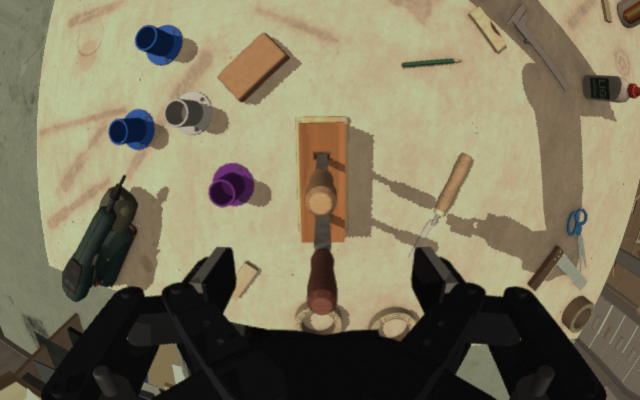

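The wrist view shows the file top at about (319,203), its blade at the slot at (321,157), the grey pot's rim at (179,111) and the rasp top at (320,302). The block is aligned with the image, so the yaw is right.

```bash
python3 - <<'E'
from h import *
w=dict(np.load("w1.npz"))
for n,px,z in [("file",(319,204),.30),("blade",(321,158),.08),("rasp",(320,303),.32),("potrim",(178,111),.07),("c",(300,123),.08),("c",(347,123),.08),("c",(302,242),.08),("c",(344,242),.08)]:
    q=at(*fray(w,px),z);print(n,q,w["r"].T@(q-w["p"]))
im=cv2.imread("pics/w1.png");a=cv2.resize(im[80:140,145:225],None,fx=5,fy=5,interpolation=3);b=cv2.resize(im[140:220,290:355],None,fx=5,fy=5,interpolation=3)
c=np.zeros((400,725,3),np.uint8);c[:300,:400]=a;c[:,400:]=b;cv2.imwrite("pics/w1c.png",c)
E
```

```text
file [0.4893 0.1419 0.3   ] [-0.00043063 -0.00367869  0.12056461]
blade [0.4797 0.1403 0.08  ] [ 0.00935659 -0.00368816  0.34056218]
rasp [0.5708 0.1562 0.32  ] [-0.08317859 -0.00309382  0.10058529]
potrim [ 0.4374 -0.1028  0.07  ] [ 0.09139845 -0.23640462  0.35051626]
c [0.4326 0.1009 0.08  ] [ 0.06233973 -0.03472937  0.34054558]
c [0.4211 0.1697 0.08  ] [0.06226788 0.03502509 0.34055323]
c [0.6191 0.1321 0.08  ] [-0.12675193 -0.03489822  0.34059267]
c [0.6078 0.1993 0.08  ] [-0.12675561  0.03324523  0.34060013]
```

View pics/w1c.png

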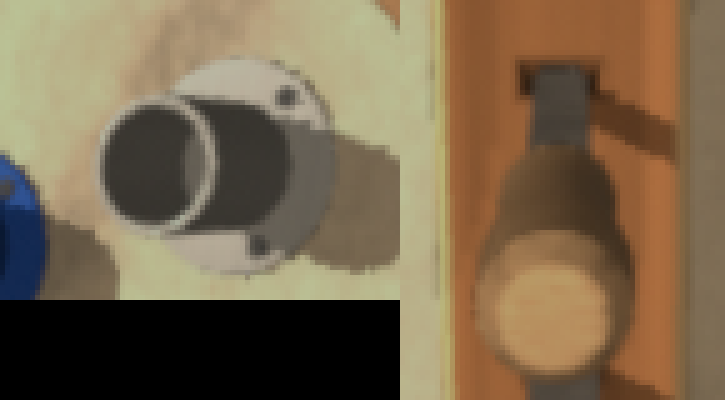

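Request:
carry_out(increments=[[[-0.002,-0.006,0.1],[0,0,0],0],[[-0.002,-0.006,0.16],[0,0,0],0],[[-0.002,-0.006,0.22],[0,0,0],0],[[-0.002,-0.006,0.28],[0,0,0],0],[[-0.002,-0.006,0.321],[0,0,0],0],[[-0.002,-0.006,0.321],[0,0,0],0],[[-0.002,-0.006,0.321],[0,0,0],0.3],[[-0.002,-0.006,0.321],[0,0,0],0.5],[[-0.002,-0.006,0.321],[0,0,0],0.8],[[-0.002,-0.006,0.321],[0,0,0],1],[[-0.002,-0.006,0.321],[0,0,0],1],[[-0.002,-0.006,0.321],[0,0,0],1],[[-0.002,-0.006,0.321],[0,0,0],1],[[-0.002,-0.006,0.321],[0,0,0],1]], grip_force=60)

```text
clock: 3.55
eef_pos: [0.4913, 0.1421, 0.2611]
ee_rot: [0.001, -0.082, 0.997, 0.0]
wrist_force: [0.8, 0.4, 6.6]
gripper_width: 0.0271
gripper_force: 58.8
```

Request:
carry_out(increments=[[[0,0,-0.02],[0,0,0],1],[[0,0,-0.05],[0,0,0],1],[[0,0,-0.08],[0,0,0],1],[[0,0,-0.11],[0,0,0],1],[[0,0,-0.14],[0,0,0],1],[[0,0,-0.18],[0,0,0],1],[[0,0,-0.22],[0,0,0],1],[[0,0,-0.22],[0,0,0],1]])

```text
clock: 4.35
eef_pos: [0.4913, 0.142, 0.3722]
ee_rot: [0.002, -0.082, 0.997, 0.0]
wrist_force: [-0.1, -0.4, -1.6]
gripper_width: 0.0273
gripper_force: 59.2
```

```bash
python3 - <<'E'
from h import *
s=manip.get_state();print(s["wrist_force"],s["gripper_width"],s["eef_pos"])
a=manip.grab_frame("scene")[90:310,270:400];b=manip.grab_frame("wrist")[60:340,200:440]
a=cv2.resize(a,None,fx=2.5,fy=2.5,interpolation=3);b=cv2.resize(b,None,fx=1.9,fy=1.9,interpolation=3)
c=np.zeros((600,800,3),np.uint8);c[:a.shape[0],:a.shape[1]]=a;c[:b.shape[0],330:330+b.shape[1]]=b;cv2.imwrite("pics/l1.png",c)
E
```

```text
[-0.05972843 -0.38321233 -1.59556693] 0.027279654961795335 [0.49128293 0.14199922 0.37220931]
```

View pics/l1.png

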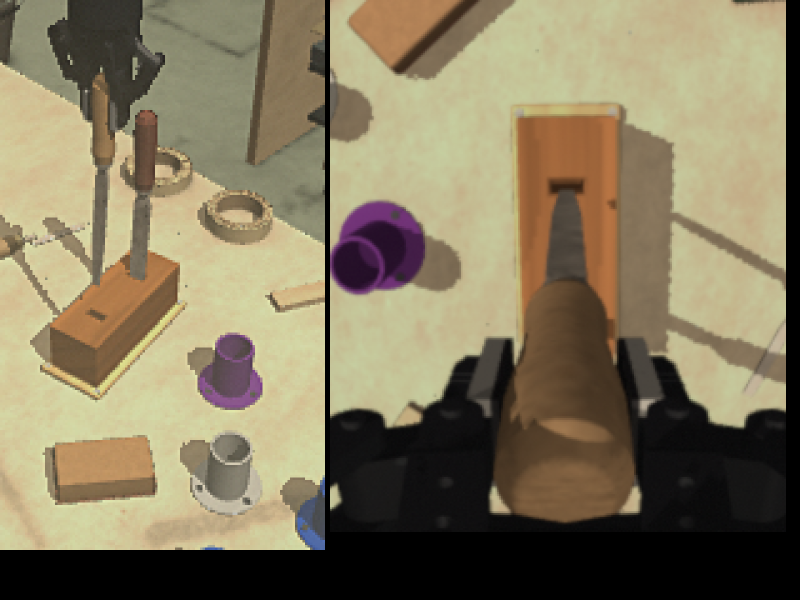

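The file is out of the block and hangs upright, with its tip at about wrist pixel (325,162). The rasp still stands in the block. Next I move above the grey pot.

Request:
carry_out(increments=[[[0.03,-0.05,0],[0,0,0],1],[[0.05,-0.12,0],[0,0,0],1],[[0.07,-0.19,0],[0,0,0],1],[[0.09,-0.26,0],[0,0,0],1],[[0.11,-0.33,0],[0,0,0],1],[[0.13,-0.4,0],[0,0,0],1],[[0.142,-0.45,0],[0,0,0],1],[[0.142,-0.469,0],[0,0,0],1],[[0.142,-0.469,0],[0,0,0],1],[[0.142,-0.469,0],[0,0,0],1],[[0.142,-0.469,0],[0,0,0],1]])

```text
clock: 5.55
eef_pos: [0.4588, -0.1001, 0.3695]
ee_rot: [-0.0, -0.083, 0.997, 0.0]
wrist_force: [-0.0, 0.3, -1.6]
gripper_width: 0.0271
gripper_force: 59.5
```

```bash
python3 - <<'E'
from h import *
p,r=pose();w=manip.get_calibration("wrist")
im=manip.grab_frame("wrist");np.savez("w2.npz",p=p,r=r.as_matrix(),**w);cv2.imwrite("pics/w2f.png",im)
sc=manip.grab_frame("scene");cv2.imwrite("pics/s2f.png",sc)
b=cv2.resize(im[90:240,270:380],None,fx=4,fy=4,interpolation=3);a=cv2.resize(sc[180:300,320:400],None,fx=4,fy=4,interpolation=3)
c=np.zeros((600,780,3),np.uint8);c[:,:440]=b;c[:480,450:770]=a;cv2.imwrite("pics/w2.png",c);print(p,manip.get_state()["clock"])
E
```

```text
[ 0.45884631 -0.10005246  0.36945751] 5.65
```

View pics/w2.png

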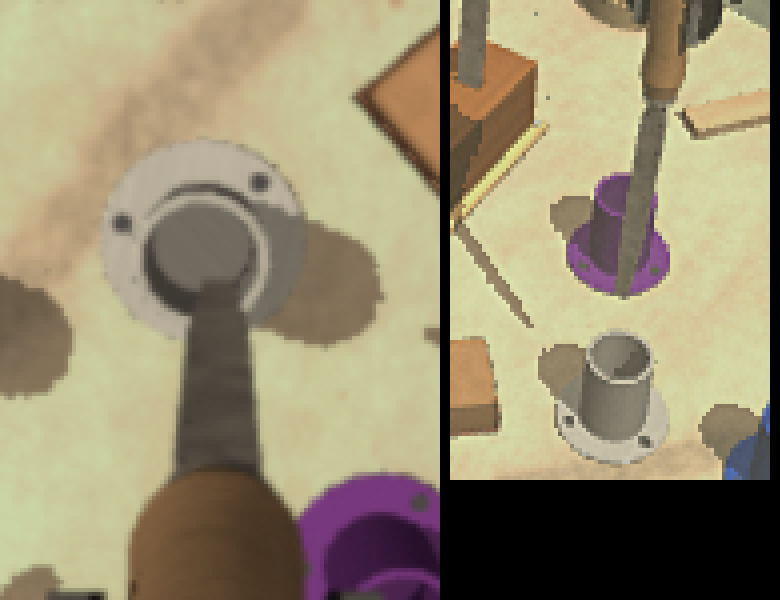

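The tip sits at about wrist-crop (221,281), over the lower part of the pot's rim, whose centre is near (203,261). In the scene crop the tip is at (623,296) and the rim centre at (620,356).

```bash
python3 - <<'E'
from h import *
w=dict(np.load("w2.npz"));S=manip.get_calibration("scene");p,r=w["p"],w["r"]
def W(u,v): return (270+u/4-.4,90+v/4-.4)
def Sc(u,v): return (320+(u-450)/4-.4,180+v/4-.4)
for n,q in [("pot w",at(*fray(w,W(203,261)),.07)),("flange w",at(*fray(w,W(204,240)),.003)),("pot s",at(*ray(S,Sc(620,356)),.07)),("flange s",at(*ray(S,Sc(612,421)),.003)),
 ("tip w",at(*fray(w,W(221,281)),.1295)),("tip s",at(*ray(S,Sc(623,296)),.1295))]: print(n,q,(r.T@(q-p)).round(4))
# overlay of modelled rims for check
def proj(X):
    c=np.linalg.inv(w["cam_to_world"])@np.append(X,1);x,y,z=c[0],-c[1],-c[2];h=np.hypot(x,y);t=np.arctan2(h,z)*w["mtx"][0,0]/h
    return np.array([w["mtx"][0,2]+x*t,w["mtx"][1,2]+y*t])
im=cv2.imread("pics/w2f.png")
# score: fit of centre by the gradient along the modelled outer rim/flange circles
g=cv2.GaussianBlur(cv2.cvtColor(im,6).astype(np.float32),(0,0),.8);G=np.hypot(cv2.Sobel(g,5,1,0),cv2.Sobel(g,5,0,1))
th=np.linspace(0,2*np.pi,72)
best=[]
for dx in np.arange(-.008,.0081,.001):
  for dy in np.arange(-.008,.0081,.001):
    c=np.array([.4385+dx,-.104+dy,0]);s=0
    for R_,z in((.041,.003),(.020,.07),(.024,.07)):
        P=np.array([proj(c+[R_*np.cos(t),R_*np.sin(t),z]) for t in th],np.float32)
        s+=cv2.remap(G,P[None,:,0],P[None,:,1],1).mean()
    best.append((s,*c[:2]))
for b in sorted(best)[-4:]: print(np.round(b,4))
E
```

```text
pot w [ 0.4406 -0.1072  0.07  ] [ 0.019  -0.0043  0.2995]
flange w [ 0.4401 -0.1075  0.003 ] [ 0.0195 -0.0045  0.3665]
pot s [ 0.4416 -0.1072  0.07  ] [ 0.018  -0.0044  0.2995]
flange s [ 0.4376 -0.1106  0.003 ] [ 0.0225 -0.0072  0.3665]
tip w [ 0.4387 -0.1016  0.1295] [0.02   0.0016 0.24  ]
tip s [ 0.4417 -0.103   0.1295] [ 0.0173 -0.0003  0.24  ]
[ 2.885663e+02  4.405000e-01 -1.090000e-01]
[ 2.891067e+02  4.375000e-01 -1.080000e-01]
[ 2.996802e+02  4.415000e-01 -1.080000e-01]
[ 2.998423e+02  4.405000e-01 -1.080000e-01]
```

Request:
carry_out(increments=[[[-0.016,-0.01,0.02],[0,0,0],1],[[-0.016,-0.01,0.05],[0,0,0],1],[[-0.016,-0.01,0.07],[0,0,0],1],[[-0.016,-0.01,0.07],[0,0,0],1],[[-0.016,-0.01,0.09],[0,0,0],1],[[-0.016,-0.01,0.11],[0,0,0],1],[[-0.016,-0.01,0.13],[0,0,0],1],[[-0.016,-0.01,0.13],[0,0,0],1]])

```text
clock: 6.45
eef_pos: [0.4666, -0.1046, 0.3031]
ee_rot: [-0.001, -0.082, 0.997, 0.0]
wrist_force: [-0.7, 0.3, -1.8]
gripper_width: 0.0268
gripper_force: 59.5
```

```bash
python3 - <<'E'
from h import *
p,r=pose();w=manip.get_calibration("wrist");print(p,manip.get_state()["wrist_force"])
im=manip.grab_frame("wrist");sc=manip.grab_frame("scene")
b=cv2.resize(im[90:240,270:380],None,fx=4,fy=4,interpolation=3);a=cv2.resize(sc[180:300,320:400],None,fx=4,fy=4,interpolation=3)
c=np.zeros((600,780,3),np.uint8);c[:,:440]=b;c[:480,450:770]=a;cv2.imwrite("pics/w3.png",c)
E
```

```text
[ 0.4665625  -0.10458882  0.30309335] [-0.65181278  0.28052059 -1.82434243]
```

View pics/w3.png

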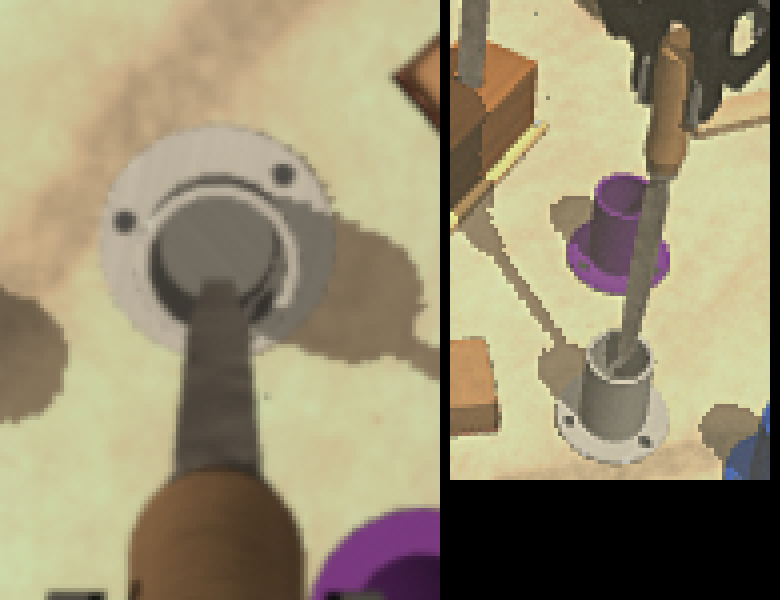

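The tip is inside the rim with clearance on both sides: wrist crop (220,281) against an inner rim spanning x 150–285. There is no contact force, so I'll lower it to the floor.

Request:
carry_out(increments=[[[0,0,0.02],[0,0,0],1],[[0,0,0.04],[0,0,0],1],[[0,0,0.06],[0,0,0],1],[[0,0,0.08],[0,0,0],1],[[0,0,0.095],[0,0,0],1],[[0,0,0.104],[0,0,0],1],[[0,0,0.108],[0,0,0],1],[[0,0,0.108],[0,0,0],1]])

```text
clock: 7.35
eef_pos: [0.4675, -0.1048, 0.2507]
ee_rot: [-0.0, -0.082, 0.997, 0.0]
wrist_force: [0.5, 0.0, -2.0]
gripper_width: 0.0268
gripper_force: 59.5
```

Request:
carry_out(increments=[[[0,0,0.003],[0,0,0],1],[[0,0,0.006],[0,0,0],1],[[0,0,0.008],[0,0,0],1],[[0,0,0.008],[0,0,0],1]])

```text
clock: 7.75
eef_pos: [0.4679, -0.1049, 0.2472]
ee_rot: [0.0, -0.082, 0.997, -0.0]
wrist_force: [0.2, 0.1, -0.0]
gripper_width: 0.0271
gripper_force: 59.7
```

Request:
carry_out(increments=[[[0,0,0.002],[0,0,0],1],[[0,0,0.002],[0,0,0],1],[[0,0,0.002],[0,0,0],1]])

```text
clock: 8.05
eef_pos: [0.4684, -0.1049, 0.247]
ee_rot: [0.001, -0.082, 0.997, -0.0]
wrist_force: [-0.5, 0.8, 5.9]
gripper_width: 0.0275
gripper_force: 60.3
```

Request:
carry_out(increments=[[[0,0,0],[0,0,0],0.6],[[0,0,0],[0,0,0],0.5],[[0,0,0],[0,0,0],0.3],[[0,0,0],[0,0,0],0],[[0,0,0],[0,0,0],0],[[0,0,0],[0,0,0],0],[[0,0,0],[0,0,0],0],[[0,0,0],[0,0,0],0],[[0,0,0],[0,0,0],0],[[0,0,0],[0,0,0],0]])

```text
clock: 9.05
eef_pos: [0.4676, -0.1048, 0.2458]
ee_rot: [-0.0, -0.082, 0.997, 0.0]
wrist_force: [0.8, 0.1, -0.2]
gripper_width: 0.0853
gripper_force: 0.0
```

```bash
python3 - <<'E'
from h import *
im=manip.grab_frame("wrist");sc=manip.grab_frame("scene")
b=cv2.resize(im[60:360,180:460],None,fx=1.5,fy=1.5,interpolation=3);a=cv2.resize(sc[110:300,270:400],None,fx=2.6,fy=2.6,interpolation=3)
c=np.zeros((500,780,3),np.uint8);c[:450,:420]=b;c[:a.shape[0],430:430+a.shape[1]]=a;cv2.imwrite("pics/r1.png",c)
E
```

```text
(no output)
```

View pics/r1.png

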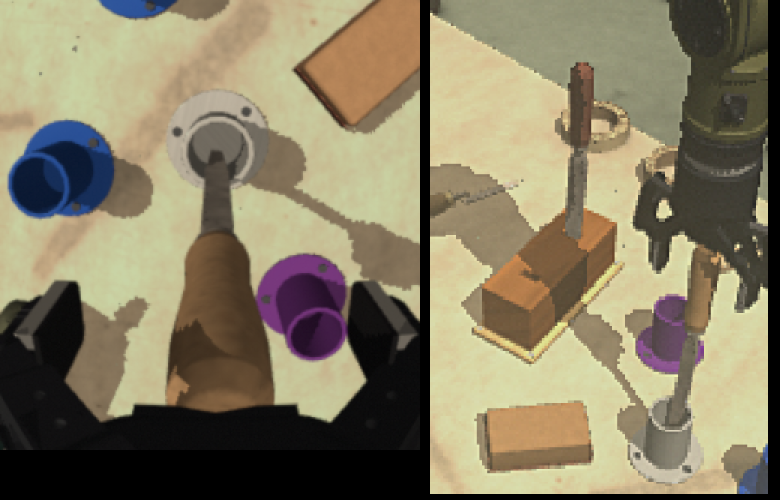

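The file stands in the grey pot with a slight lean, and its handle (crop x 170–275) is clear of both open pads. I'll withdraw straight up.

Request:
carry_out(increments=[[[0,0,-0.03],[0,0,0],0],[[0,0,-0.08],[0,0,0],0],[[0,0,-0.14],[0,0,0],0],[[0,0,-0.22],[0,0,0],0],[[0,0,-0.3],[0,0,0],0],[[0,0,-0.36],[0,0,0],0],[[0,0,-0.36],[0,0,0],0],[[0,0,-0.36],[0,0,0],0],[[0,0,-0.36],[0,0,0],0],[[0,0,-0.36],[0,0,0],0],[[0,0,-0.36],[0,0,0],0],[[0,0,-0.36],[0,0,0],0]])

```text
clock: 10.35
eef_pos: [0.4673, -0.1047, 0.4251]
ee_rot: [-0.001, -0.082, 0.997, 0.0]
wrist_force: [1.2, -0.2, 0.4]
gripper_width: 0.0855
gripper_force: 0.0
```

```bash
python3 - <<'E'
from h import *
sc=manip.grab_frame("scene");cv2.imwrite("pics/f.png",cv2.resize(sc[110:310,240:420],None,fx=3,fy=3,interpolation=3));s=manip.get_state();print(s["eef_pos"],s["wrist_force"])
E
```

```text
[ 0.46735394 -0.10473534  0.42530958] [ 0.26703092 -0.21337942  0.50814686]
```

View pics/f.png

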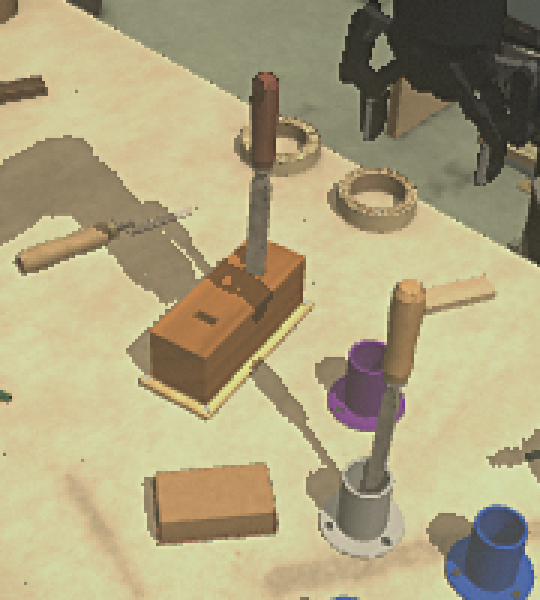

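The file stands in the steel pot at crop (365,490), the rasp is still in the block at (262,110), the chisel is undisturbed, and the gripper is clear.

```bash
python3 -c "
from bench import manip;print(manip.job_done())"
```

```text
the job is handed in; nothing more can be done
None
```

I handed the job in with the file standing point down in the steel pot, leaning slightly, its tip lowered until it touched the bottom; the rasp is still in the block, the chisel undisturbed, and the arm clear at about 10 s.

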